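# Seat a parcel in the clamping jig and snap the toggle clamp over

### The arm

A 6-joint arm with a two-finger parallel gripper is mounted at the origin on the work surface. World frame = base frame: x ahead of the robot, y to its left, z up, the work surface at z = 0. Lengths are in m, angles in rad, forces in N, time in s.
With the tool pointing down it reaches from about 0.325 to 0.75 m from the base axis. Payload 7.6 kg.
Tool frame: the origin (TCP) lies between the finger pads; the fingertips stand 25 mm ahead of it and the grasp point (between the pads) lies 6 mm ahead of it; z points along the fingers, y is the direction in which the jaws open and shut (so a half turn about z gives the same grasp; the last joint's range is limited). The gripper opens to 85 mm and grips with 20 to 120 N. Pads are 22 mm wide; open, the fingers measure 114 mm over their backs; the gripper's body (76 mm by 85 mm) begins 54 mm behind the grasp point. The pads swing forward as they close: fully open they stand 13 mm farther back than shut.
Start: joints at [-1.217, 0.052, 1.401, -0, 1.689, -0.07], TCP at [0.216, -0.479, 0.256] pointing down, gripper open.
Joint ranges: [-2.9, 2.9], [-0.91, 2.17], [0.12, 2.37], [-1.06, 4.2], [0.26, 2.73], [-2.93, 2.93]. Speed limits (rad/s): [2.57, 2.57, 3.01, 3.14, 3.14, 3.14].

### API

Orientations are given as a unit quaternion [x, y, z, w].
In Python, from bench import env gives the robot as it stands.
- The arm moves only by the tool play_rows, never from a script. Its argument "increments" is a list of rows, each a list of 3 entries, a list of its own where there are three numbers: the shift along the tool's x, y, z in cm, then the turn, a rotation vector about the tool's x, y, z in degrees, then the closure, from 0 (fully open) to 1 (shut). A call has 1 to 5 rows; each row is the pose to reach, as a shift and turn from the pose commanded when the call began, along the tool's axes at that moment; what a row does not reach only later rows make up. A row lasts 1/8 s, in which the tool goes at most 62.5 mm and 10.7 degrees, less where a joint would pass 70% of its speed; a pose out of reach is approached as far as the arm can. A call with a gripper value outside its range is refused whole. The fingers move at their own pace and stop on an object; "grip_force" is the grip in N (left out, the last holds). Time passes only in rows, so rows that repeat a pose let the fingers close. It gives the time, the measured TCP pose, the force and the opening at its end, in the units of the state.
- env.read_state(): the state, without advancing time (a new reading comes with each control period).
- env.camera(name): name is "side" or "top"; returns a dict with "img" (384x512x3 uint8, red, green, blue), "fx", "fy", "cx", "cy" (pixels), "cam_to_world" (4x4, takes a point from camera to world coordinates). Camera axes: x right, y up, looking along -z (the intrinsics and any distortion apply to the point x, -y, -z); pixel columns grow to the right and rows downward; lengths in m; the calibration is good to about 2 mm. A picture is of the moment at which its call begins. There is no depth.
- env.job_done(): hands the job in, once; it reports no verdict.
The state is a dict: "t": time; "q": joint angles; "qd": joint speeds; "joint_torque": joint torques, N m; "tcp_pos": TCP position; "tool_rot": TCP orientation; "ft_force": force on the tool from outside, world axes, zero at the start; "ft_torque": the same for the moment, N m; "grip_width": finger opening in m.
Only numpy, scipy, OpenCV 4.12 (cv2) and the standard library are available. Lean on these libraries where they do the work, as an engineer would, in place of code of your own. Each camera call takes 0.05 s, during which the arm holds its last target.

### The job

With the fingertips only, push the parcel along the blue jig until its end is flat against the aluminium stop. Then push the red clamp lever over past its middle so that it snaps down onto the parcel and holds it, and let go. Do not lift the parcel, and leave the other things on the counter where they are.

Things in the scene. Friction and masses are not known exactly. Their poses are not given: they have to be found in the camera images.
- jig: Fixed parcel jig: blue plate 150 (x) x 300 (y) x 12 mm, y = -200 to +100. Origin on the counter, under the channel's middle; yaw within 0.5 rad. A 118 mm wide channel runs along its y, open at -y, between aluminium rails (12 mm wide, tops 30 mm above the counter, y = -200 to +30). Aluminium stop across its +y end. The parcel goes towards +y.
- jig_stop (a point): Middle of the lower edge of the stop's face, jig (0, 30, 12) mm, axes as the jig's; a parcel that is home touches this face. The stop is 142 mm wide, 24 mm thick, its top 57 mm above the counter; two steel cheeks on it (x = -23 to -15 and 15 to 23 mm, top 92 mm) carry the clamp.
- parcel: Brown cardboard parcel, 110 (x) x 130 (y) x 50 (z) mm, 0.28 to 0.56 kg, lying loose in the channel with 4 mm play on each side, 25 to 60 mm short of the stop. Origin: middle of its underside. Its y axis points to the stop. Pushed at the middle of its -y face it slides with a few newtons.
- parcel_end (a point): Middle of the lower edge of the parcel's +y face, the one that goes against the stop (65 mm from its origin along its y).
- clamp (a joint): Clamp lever angle, rad. 0: open, leaning 45 deg back past upright, away from the parcel (to jig +y); 0.79 upright; about 2.4 shut, level over the parcel (to jig -y), pad pressing on it. An over-centre spring drives it away from about 1.15: beyond 1.3 it snaps shut by itself, short of 1.0 it springs back open. Needs about 0.3 N m at first (5 N at 60 mm), less towards the middle.
- clamp_hinge (a point): Middle of the clamp's hinge pin, jig (0, +42, 78) mm; the pin lies along the jig's x axis. The lever swings in the jig's y-z plane at x = 0.
- clamp_tip (a point): Centre of the red ball (22 mm) at the lever's end, 100 mm from the hinge. From the hinge a steel arm 16 mm wide, 10 mm thick runs 57 mm, then a red round handle 16 mm thick. Open, the ball is 149 mm above the counter, 71 mm beyond the hinge towards jig +y; the space behind it (jig +y) is free.
- clamp_pad: Black rubber pad, 22 mm diameter, 14 mm high, on the arm 45 mm from the hinge, on the side that faces down when the clamp is shut. Its origin lies on the hinge.
- tape_roll: Roll of brown tape lying flat, 90 mm diameter, 48 mm high, loose beside the jig; not to be moved. Origin: middle of its underside.
- stamp: Wooden hand stamp standing upright, 44 mm diameter foot, 76 mm high, loose beside the jig; not to be moved. Origin: middle of its underside.
- small_parcel: Small cardboard parcel, 70 x 90 x 45 mm, loose beside the jig; not to be moved. Origin: middle of its underside.
- clip_cup: Blue open cup, 66 mm diameter, 70 mm high, loose beside the jig on the robot's side; not to be moved. Origin: middle of its underside.
Not all that is in view belongs to the job. What is shaped like the parcel but black or turquoise is not meant.

How it is judged:
On the way, in this order (a step that is already met when the one before it is completed fails the run):
1. the parcel is pushed home against the stop while the clamp is still open (y of parcel_end in the frame of jig_stop above -0.005 m and angle between the y axis of parcel and the y axis of jig, either way round below 0.05 rad and value of joint clamp below 0.5 rad), for 0.2 s.
2. the clamp lever has snapped over and its pad presses on the parcel (value of joint clamp above 2.2 rad and contact force between clamp_pad and parcel above 1 N), for 0.2 s.
At the end, for the whole second after the job is handed in: The parcel lies at rest on the jig's plate, its end within 5 mm of the stop and square to it within 0.05 rad; the clamp lever is past 2.2 rad with its pad pressing on the parcel with more than 1 N; each of the other loose things is within 20 mm of where it began (all of step 2 and y of parcel_end in the frame of jig_stop above -0.005 m and angle between the y axis of parcel and the y axis of jig, either way round below 0.05 rad and linear speed of parcel below 0.01 m/s and height (world z) of parcel below 0.02 m and distance of each of tape_roll, stamp, small_parcel, clip_cup from where it was at the start of the episode below 0.02 m); the robot touches nothing.
It fails at once if the parcel is lifted or tipped up off the jig (height (world z) of parcel above 0.024 m or angle between parcel's own z axis and vertical above 0.2 rad).
It fails at once if the tape roll, the stamp, the small parcel or the cup is moved (distance of any of tape_roll, stamp, small_parcel, clip_cup from where it was at the start of the episode above 0.02 m).
It also fails if it takes over 53 s, if anything falls off the work surface, if the arm or the gripper's body presses on something with over 40 N, if the wrist force passes 120 N, or if a joint passes its speed limit or range.

## Working session

There is one attempt and no reset: what is moved stays moved. The work goes in short steps, Python scripts to look and compute and a tool call to move; the robot and the scene stay as the last step left them, time stands still between calls to the robot, and variables do not carry over. Pictures are saved under pics/ and viewed, and the job is handed in when it is done.

Besides the shell and the picture viewer there is one more tool, called after ">>>" by a JSON object that holds its "op" and its "data", one argument or row to a line. play_rows: Moves the arm, as the interface text tells. Its arguments: {"type":"object","properties":{"increments":{"type":"array","items":{"type":"array"}},"grip_force":{"type":"number"}},"required":["increments"]}

```bash
mkdir -p pics; ls
python3 - <<'E'
from bench import env
import cv2,numpy as np,pickle
s=env.read_state();print({k:np.round(v,3).tolist() for k,v in s.items()})
for n in("side","top"):
    c=env.camera(n);cv2.imwrite(f"pics/{n}0.png",c["img"][:,:,::-1]);pickle.dump(c,open(f"{n}0.pkl","wb"))
    print({k:np.round(v,4).tolist() for k,v in c.items() if k!="img"})
E
```

```text
pics
{'t': 0.0, 'q': [-1.217, 0.053, 1.402, 0.0, 1.689, -0.07], 'qd': [-0.002, -0.001, -0.0, 0.001, -0.0, -0.001], 'joint_torque': [0.0, -38.167, -36.019, -0.0, 0.006, -0.0], 'tcp_pos': [0.216, -0.478, 0.255], 'tool_rot': [0.978, 0.21, -0.0, -0.001], 'ft_force': [0.036, -0.169, -0.52], 'ft_torque': [0.037, -0.032, -0.028], 'grip_width': 0.085}
{'fx': 479.1303, 'fy': 479.1303, 'cx': 249.8993, 'cy': 196.4263, 'cam_to_world': [[-0.691, 0.4438, -0.5706, -0.2236], [-0.7228, -0.4374, 0.535, 0.7261], [-0.0122, 0.7821, 0.623, 0.9049], [0.0, 0.0, 0.0, 1.0]]}
{'fx': 403.7351, 'fy': 403.7351, 'cx': 253.1183, 'cy': 183.6652, 'cam_to_world': [[-0.0045, 0.9829, -0.1843, 0.283], [-0.9999, -0.0017, 0.0155, 0.0291], [0.0149, 0.1843, 0.9828, 1.1837], [0.0, 0.0, 0.0, 1.0]]}
```

View pics/side0.png

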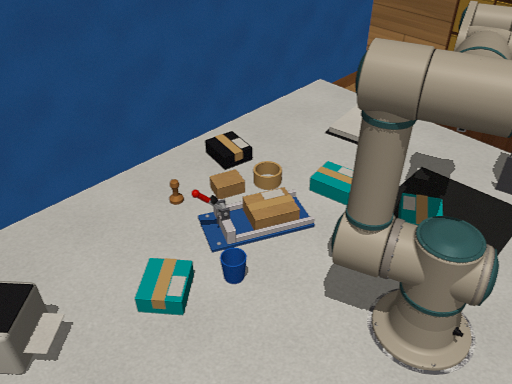

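View pics/top0.png

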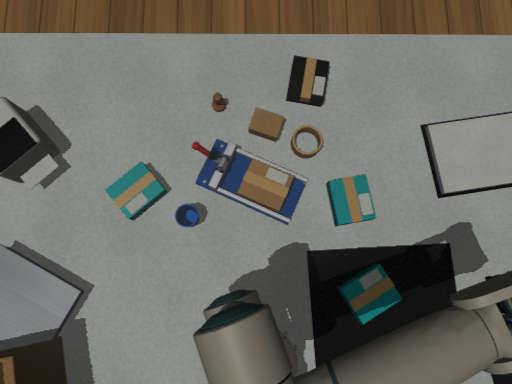

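Run:
```python
import cv2
a=cv2.imread("pics/top0.png")[80:230,170:340];cv2.imwrite("pics/topc.png",cv2.resize(a,None,fx=4,fy=4,interpolation=cv2.INTER_CUBIC))
a=cv2.imread("pics/side0.png")[140:290,160:330];cv2.imwrite("pics/sidec.png",cv2.resize(a,None,fx=4,fy=4,interpolation=cv2.INTER_CUBIC))
```

```text
(no output)
```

View pics/topc.png

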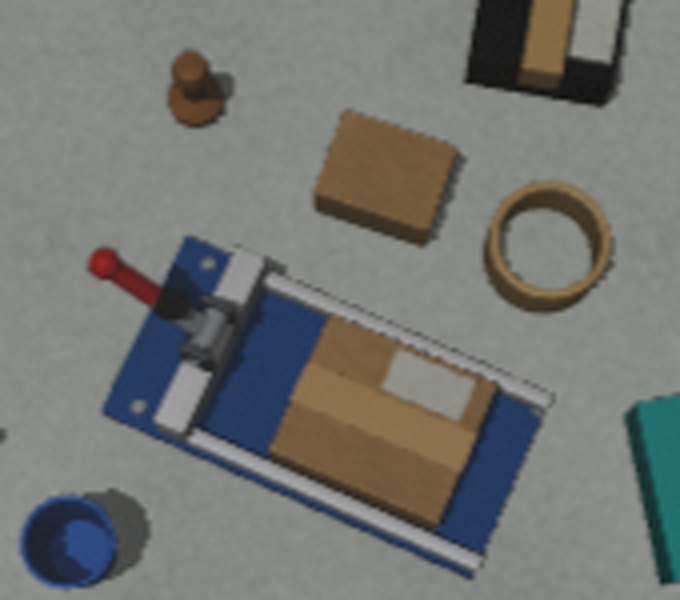

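View pics/sidec.png

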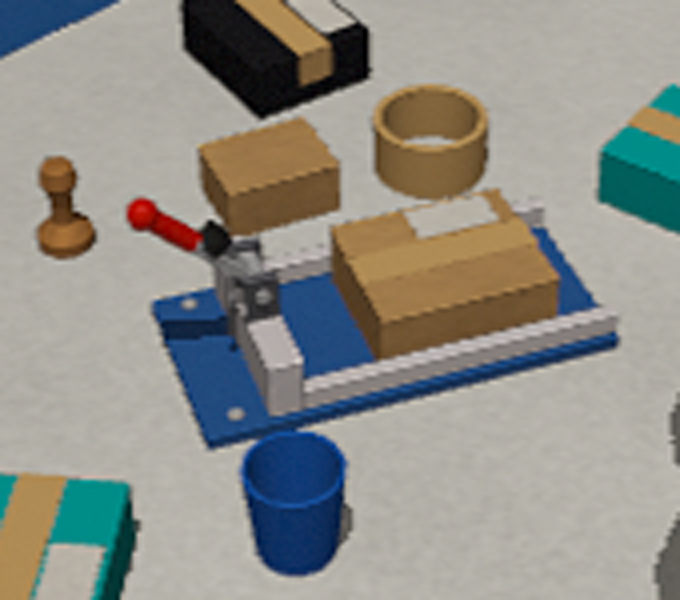

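```bash
cat > h.py <<'E'
import numpy as np,pickle
from scipy.optimize import least_squares
C={n:pickle.load(open(f"{n}0.pkl","rb")) for n in("side","top")}
O={"top":(170,80),"side":(160,140)}
def proj(n,P):
    c=C[n];M=np.linalg.inv(c["cam_to_world"]);p=M[:3,:3]@P+M[:3,3]
    return np.array([c["fx"]*p[0]/-p[2]+c["cx"],c["fy"]*-p[1]/-p[2]+c["cy"]])
def w(pose,l):
    x,y,a=pose;l=np.array(l)/1000
    return np.array([x+np.cos(a)*l[0]-np.sin(a)*l[1],y+np.sin(a)*l[0]+np.cos(a)*l[1],l[2]])
def fit(obs,x0):
    def r(p):return np.concatenate([proj(n,w(p,l))-(np.array(px)+.5)/4+.5-O[n] for n,l,px in obs])
    s=least_squares(r,x0,loss="soft_l1");return s.x,r(s.x).reshape(-1,2)
E
python3 - <<'E'
from h import *
o=[("top",(75,100,12),(190,238)),("top",(-75,100,12),(105,412)),("top",(-75,-200,6),(472,578)),
("side",(-75,100,12),(210,440)),("side",(75,100,12),(153,303)),("side",(-75,-200,12),(617,338)),
("top",(0,113,149),(104,263)),("side",(0,113,149),(142,214)),
("top",(-59,-200,30),(484,556)),("top",(71,-200,30),(553,395)),("top",(-71,54,57),(155,425))]
J,r=fit(o,(.45,0,-.4));print(J,"\n",r.round(2).tolist())
o=[("top",(55,65,62),(330,316)),("top",(55,-65,62),(495,380)),
("side",(-55,65,62),(380,322)),("side",(-55,-65,62),(555,273)),("side",(55,65,62),(332,228)),("side",(55,-65,62),(490,190))]
P,r=fit(o,J);print(P,"\n",r.round(2).tolist())
d=P[:2]-J[:2];c,s=np.cos(J[2]),np.sin(J[2]);print("parcel in jig",c*d[0]+s*d[1],-s*d[0]+c*d[1],P[2]-J[2])
E
```

```text
[ 0.53206966  0.06181047 -0.42198084] 
 [[-1.27, -0.67], [-1.47, 0.51], [0.15, 0.63], [-0.31, -0.84], [-0.48, -1.39], [1.32, -1.66], [-0.08, 0.78], [0.46, -0.68], [0.16, 0.31], [0.23, -0.05], [-0.7, -0.45]]
[ 0.49219957 -0.02011886 -0.40021876] 
 [[-1.51, -0.67], [-0.58, 0.61], [0.44, -0.42], [1.0, 0.27], [-1.66, -0.83], [0.94, -1.61]]
parcel in jig -0.0028170002775780786 -0.0910719684757481 0.021762078449241162
```

```bash
cat >> h.py <<'E'
from scipy.spatial.transform import Rotation as R
J=np.array([0.53207,0.06181,-0.42198])
def delta(jig,cur=None,quiet=False):
    from bench import env
    s=env.read_state();T=R.from_quat(s["tool_rot"])
    tgt=w(J,jig);a=J[2]
    Rt=R.from_matrix(np.array([[-np.sin(a),np.cos(a),0],[np.cos(a),np.sin(a),0],[0,0,-1]]).T)
    d=s["tcp_pos"];dl=np.array(d)-w(J,(0,0,0));loc=[np.cos(a)*dl[0]+np.sin(a)*dl[1],-np.sin(a)*dl[0]+np.cos(a)*dl[1],d[2]]
    print("t",s["t"],"TCP in jig mm",np.round(np.array(loc)*1000,1),"F",np.round(s["ft_force"],1))
    print("shift cm",(T.inv().apply(tgt-s["tcp_pos"])*100).round(2),"turn deg",np.degrees((T.inv()*Rt).as_rotvec()).round(2))
E
python3 -c "
from h import *
delta((0,-192,250))"
```

```text
t 0.1 TCP in jig mm [ -67.3 -622.3  255.6] F [ 0.2 -0.   0.2]
shift cm [ 36.67 -23.5    0.59] turn deg [-7.000e-02 -3.000e-02 -4.154e+01]
```

>>> {"op": "play_rows", "data": {
  "increments": [
    [[4.4, -2.8, 0], [0, 0, -8.3], 0.5],
    [[8.8, -5.6, 0], [0, 0, -16.6], 0.5],
    [[13.2, -8.4, 0], [0, 0, -24.9], 0.5],
    [[17.6, -11.2, 0], [0, 0, -33.2], 0.5],
    [[22, -14, 0], [0, 0, -41.5], 0.5]
  ]
}}

```text
t: 0.72
tcp_pos: [0.3594, -0.2589, 0.256]
tool_rot: [0.838, 0.545, -0.0, -0.0]
ft_force: [1.1, -0.7, 0.6]
grip_width: 0.0427
```

```bash
python3 -c "
from h import *
delta((0,-192,250))"
```

```text
t 0.725 TCP in jig mm [ -26.2 -363.3  256. ] F [ 1.1 -0.7  0.6]
shift cm [17.12  2.68  0.6 ] turn deg [-0.02 -0.    0.22]
```

>>> {"op": "play_rows", "data": {
  "increments": [
    [[5, 0.8, 0], [0, 0, 0], 0.5],
    [[10, 1.6, 0], [0, 0, 0], 0.5],
    [[15, 2.4, 0], [0, 0, 0], 0.5],
    [[16.9, 2.6, 3], [0, 0, 0], 0.5],
    [[16.9, 2.6, 8], [0, 0, 0], 0.5]
  ]
}}

```text
t: 1.35
tcp_pos: [0.4533, -0.1159, 0.1765]
tool_rot: [0.839, 0.544, 0.001, 0.001]
ft_force: [0.1, 0.3, -0.3]
grip_width: 0.0425
```

Run:
```python
from h import *
delta((0,-192,50))
from bench import env
import cv2
for n in("side","top"):
    c=env.camera(n)["img"][:,:,::-1];x,y=O[n];cv2.imwrite(f"pics/{n}1.png",cv2.resize(c[y:y+150,x:x+170],None,fx=4,fy=4,interpolation=cv2.INTER_CUBIC))
```

```text
t 1.35 TCP in jig mm [   0.9 -194.4  176.5] F [ 0.1  0.3 -0.3]
shift cm [ 0.23 -0.13 12.65] turn deg [ 0.21 -0.03  0.12]
```

View pics/top1.png

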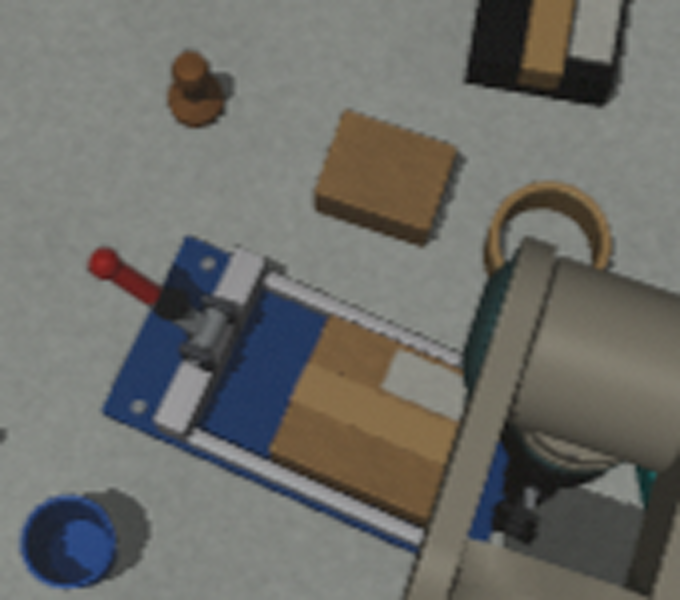

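View pics/side1.png

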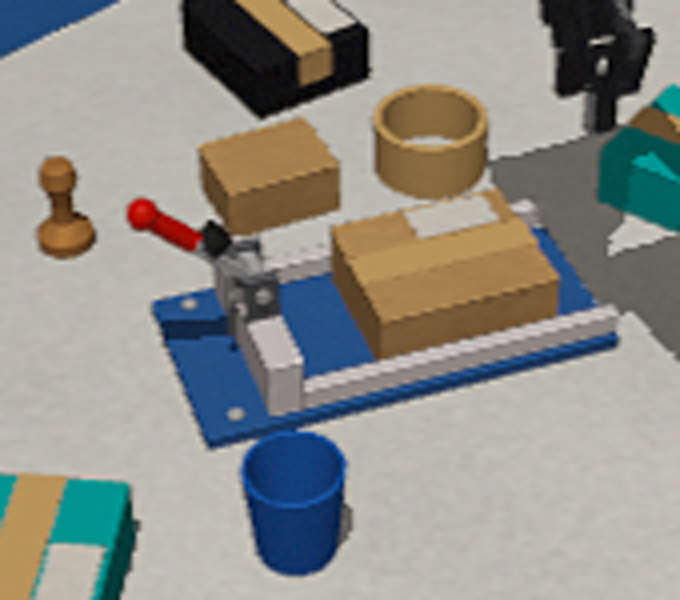

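>>> {"op": "play_rows", "data": {
  "increments": [
    [[0, 0, 5], [0, 0, 0], 0.5],
    [[0, 0, 9], [0, 0, 0], 0.5],
    [[0, 0, 12.1], [0, 0, 0], 0.5],
    [[0, 0, 12.1], [0, 0, 0], 0.5]
  ]
}}

```text
t: 1.95
tcp_pos: [0.4512, -0.1171, 0.0548]
tool_rot: [0.84, 0.543, -0.001, -0.001]
ft_force: [0.1, -0.6, 0.4]
grip_width: 0.0427
```

Run:
```python
from h import *
delta((0,-111,55))
from bench import env
import cv2
for n in("side",):
    c=env.camera(n)["img"][:,:,::-1];x,y=O[n];cv2.imwrite(f"pics/{n}2.png",cv2.resize(c[y:y+150,x:x+170],None,fx=4,fy=4,interpolation=cv2.INTER_CUBIC))
```

```text
t 1.95 TCP in jig mm [  -0.6 -196.3   54.8] F [ 0.1 -0.6  0.4]
shift cm [ 8.53  0.04 -0.02] turn deg [-0.2   0.02 -0.07]
```

View pics/side2.png

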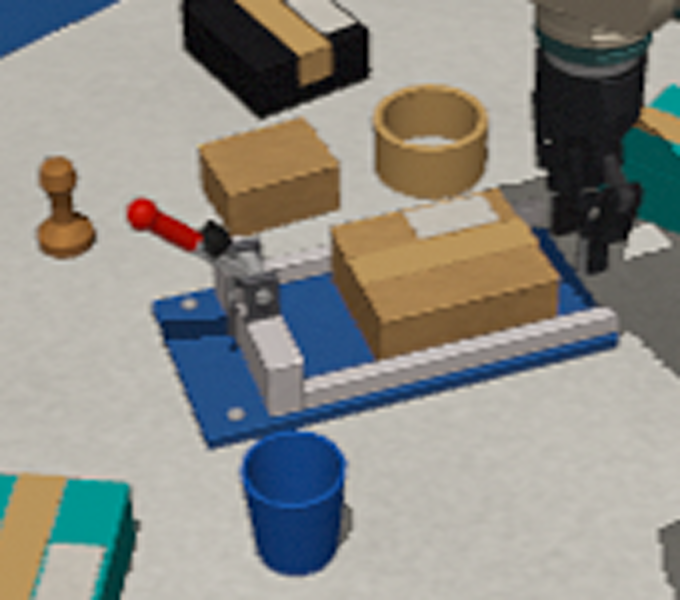

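>>> {"op": "play_rows", "data": {
  "increments": [
    [[1, 0, 0], [0, 0, 0], 0.5],
    [[2, 0, 0], [0, 0, 0], 0.5],
    [[2.8, 0, 0], [0, 0, 0], 0.5],
    [[3.5, 0, 0], [0, 0, 0], 0.5],
    [[4.2, 0, 0], [0, 0, 0], 0.5]
  ]
}}

```text
t: 2.62
tcp_pos: [0.4696, -0.0787, 0.0558]
tool_rot: [0.84, 0.543, 0.0, 0.001]
ft_force: [-1.8, -4.6, 3.4]
grip_width: 0.0424
```

>>> {"op": "play_rows", "data": {
  "increments": [
    [[0.6, 0, 0], [0, 0, 0], 0.5],
    [[1.2, 0, 0], [0, 0, 0], 0.5],
    [[1.8, 0, 0], [0, 0, 0], 0.5],
    [[2.4, 0, 0], [0, 0, 0], 0.5],
    [[3, 0, 0], [0, 0, 0], 0.5]
  ]
}}

```text
t: 3.25
tcp_pos: [0.4816, -0.051, 0.0553]
tool_rot: [0.84, 0.543, -0.0, 0.0]
ft_force: [-2.3, -4.1, 4.9]
grip_width: 0.0426
```

Run:
```python
from h import *
delta((0,-111,55))
from bench import env
import cv2
for n in("side","top"):
    c=env.camera(n)["img"][:,:,::-1];x,y=O[n];cv2.imwrite(f"pics/{n}3.png",cv2.resize(c[y:y+150,x:x+170],None,fx=4,fy=4,interpolation=cv2.INTER_CUBIC))
```

```text
t 3.25 TCP in jig mm [   0.2 -123.6   55.3] F [-2.3 -4.1  4.9]
shift cm [ 1.26 -0.02  0.03] turn deg [ 0.    0.01 -0.04]
```

View pics/side3.png

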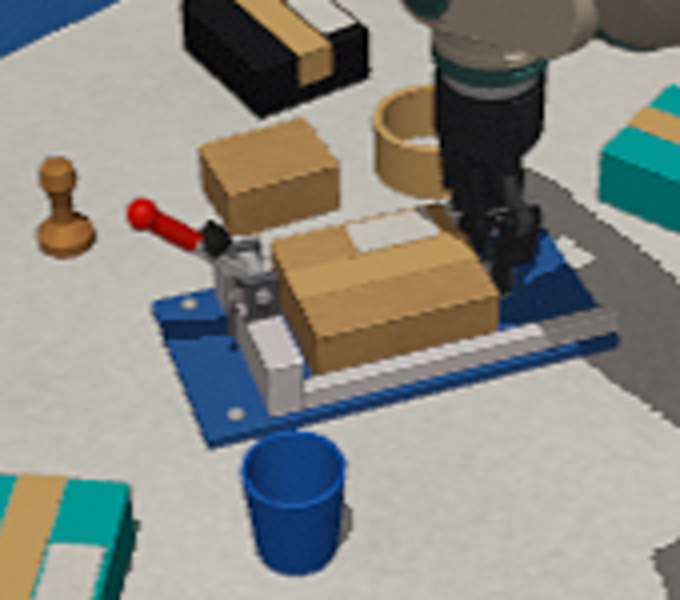

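View pics/top3.png

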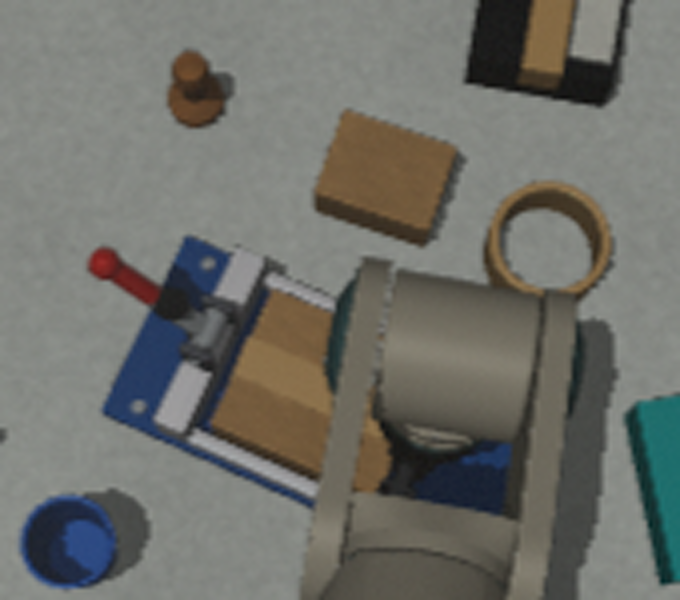

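>>> {"op": "play_rows", "data": {
  "increments": [
    [[0.4, 0, 0], [0, 0, 0], 0.5],
    [[0.7, 0, 0], [0, 0, 0], 0.5],
    [[1, 0, 0], [0, 0, 0], 0.5]
  ]
}}

```text
t: 3.72
tcp_pos: [0.4854, -0.0419, 0.055]
tool_rot: [0.84, 0.543, -0.0, -0.0]
ft_force: [-2.3, -2.3, 0.0]
grip_width: 0.0426
```

>>> {"op": "play_rows", "data": {
  "increments": [
    [[0.2, 0, 0], [0, 0, 0], 0.5],
    [[0.4, 0, 0], [0, 0, 0], 0.5]
  ]
}}

```text
t: 3.98
tcp_pos: [0.4871, -0.0383, 0.055]
tool_rot: [0.84, 0.543, -0.0, -0.0]
ft_force: [-0.3, -0.8, -1.7]
grip_width: 0.0427
```

>>> {"op": "play_rows", "data": {
  "increments": [
    [[0.2, 0, 0], [0, 0, 0], 0.5],
    [[0.2, 0, 0], [0, 0, 0], 0.5]
  ]
}}

```text
t: 4.22
tcp_pos: [0.4872, -0.0377, 0.055]
tool_rot: [0.84, 0.543, -0.002, 0.0]
ft_force: [-5.7, -6.9, 0.3]
grip_width: 0.0428
```

Run:
```python
from h import *
delta((0,-111,55))
from bench import env
import cv2
for n in("side","top"):
    c=env.camera(n)["img"][:,:,::-1];x,y=O[n];cv2.imwrite(f"pics/{n}4.png",cv2.resize(c[y+30:y+120,x+0:x+120],None,fx=6,fy=6,interpolation=cv2.INTER_CUBIC))
```

```text
t 4.225 TCP in jig mm [-1.000e-01 -1.092e+02  5.500e+01] F [-5.7 -6.9  0.3]
shift cm [-0.18  0.01  0.01] turn deg [-0.08  0.17 -0.07]
```

View pics/side4.png

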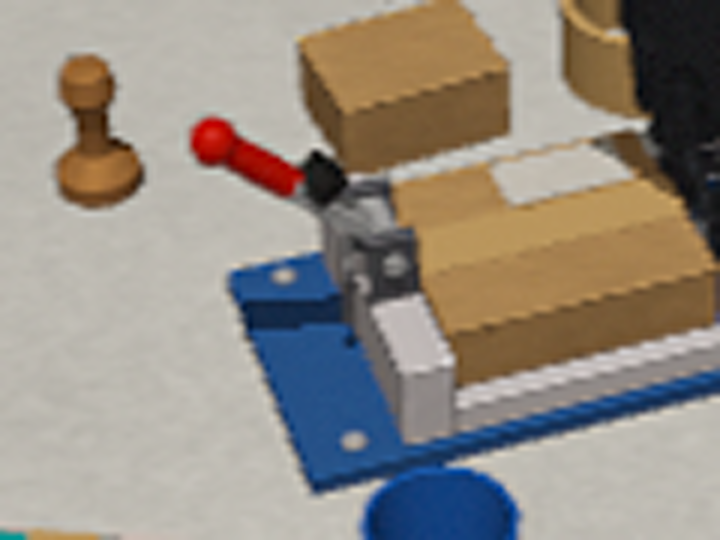

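View pics/top4.png

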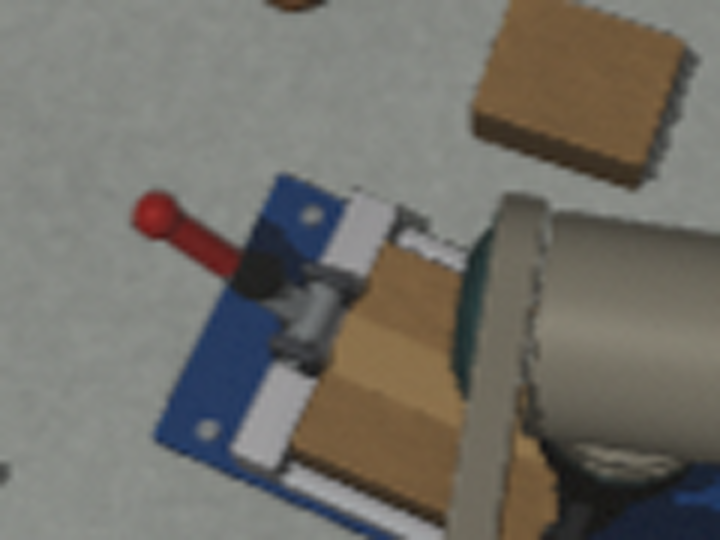

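>>> {"op": "play_rows", "data": {
  "increments": [
    [[0.2, 0, 0], [0, 0, 0], 0.5],
    [[0.4, 0, 0], [0, 0, 0], 0.5],
    [[0.4, 0, 0], [0, 0, 0], 0.5],
    [[0.4, 0, 0], [0, 0, 0], 0.5]
  ]
}}

```text
t: 4.82
tcp_pos: [0.4872, -0.0374, 0.0551]
tool_rot: [0.84, 0.542, -0.005, 0.002]
ft_force: [-18.2, -23.5, 8.9]
grip_width: 0.0428
```

>>> {"op": "play_rows", "data": {
  "increments": [
    [[-0.5, 0, 0], [0, 0, 0], 0.5],
    [[-2.5, 0, 0], [0, 0, 0], 0.5],
    [[-2.8, 0, -5], [0, 0, 0], 0.5],
    [[-2.8, 0, -11], [0, 0, 0], 0.7],
    [[-2.8, 0, -17], [0, 0, 0], 1]
  ]
}}

```text
t: 5.45
tcp_pos: [0.4781, -0.0582, 0.2274]
tool_rot: [0.84, 0.543, 0.001, -0.0]
ft_force: [1.0, 0.5, 0.3]
grip_width: 0.0086
```

>>> {"op": "play_rows", "data": {
  "increments": [
    [[0, 0, -5], [0, 0, 0], 1],
    [[4, 0, -6.5], [0, 0, 0], 1],
    [[10, 0, -6.5], [0, 0, 0], 1],
    [[16, 0, -6.5], [0, 0, 0], 1],
    [[22, 0, -6.5], [0, 0, 0], 1]
  ]
}}

```text
t: 6.08
tcp_pos: [0.569, 0.1443, 0.2906]
tool_rot: [0.84, 0.543, 0.001, -0.0]
ft_force: [0.9, -0.8, -0.0]
grip_width: 0.0004
```

Run:
```python
from h import *
delta((0,155,153))
```

```text
t 6.075 TCP in jig mm [-1.000e-01  9.040e+01  2.906e+02] F [ 0.9 -0.8 -0. ]
shift cm [ 6.44 -0.   13.77] turn deg [ 0.04 -0.07 -0.02]
```

>>> {"op": "play_rows", "data": {
  "increments": [
    [[5, 0, 0], [0, 0, 0], 1],
    [[6.4, 0, 0], [0, 0, 0], 1],
    [[6.4, 0, 0], [0, 0, 0], 1]
  ]
}}

```text
t: 6.45
tcp_pos: [0.5947, 0.2009, 0.2899]
tool_rot: [0.839, 0.544, -0.0, -0.0]
ft_force: [0.0, -0.2, -0.5]
grip_width: 0.0001
```

Run:
```python
from h import *
delta((0,155,153))
from bench import env
import cv2
for n in("side","top"):
    c=env.camera(n)["img"][:,:,::-1];x,y=O[n];x-=30;y-=30;cv2.imwrite(f"pics/{n}5.png",cv2.resize(c[y:y+150,x:x+170],None,fx=4,fy=4,interpolation=cv2.INTER_CUBIC))
```

```text
t 6.45 TCP in jig mm [1.000e-01 1.526e+02 2.899e+02] F [ 0.  -0.2 -0.5]
shift cm [ 2.500e-01 -1.000e-02  1.369e+01] turn deg [-0.03  0.01  0.03]
```

View pics/side5.png

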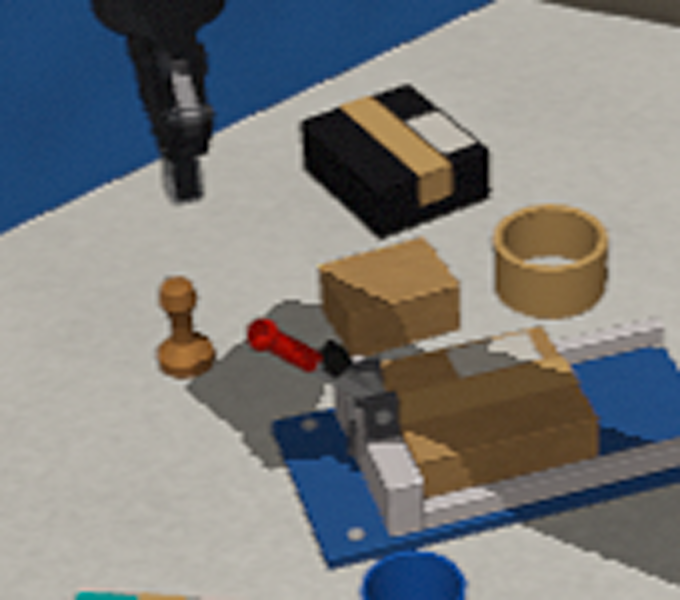

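View pics/top5.png

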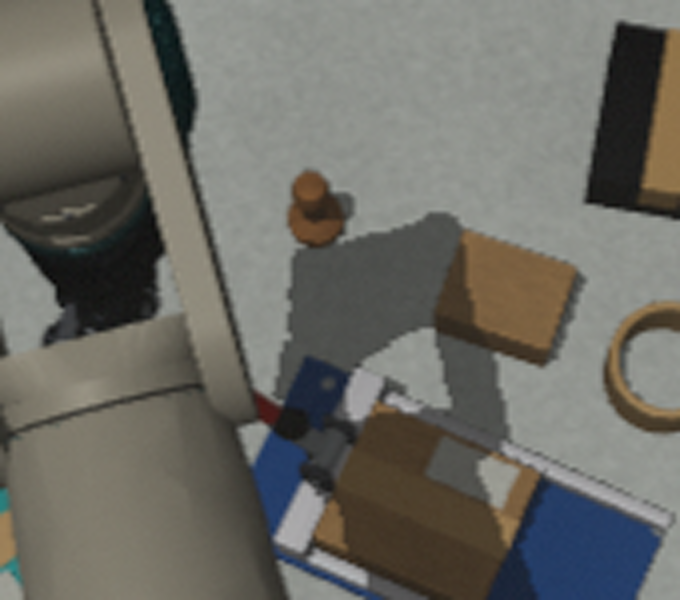

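>>> {"op": "play_rows", "data": {
  "increments": [
    [[0.3, 0, 5], [0, 0, 0], 1],
    [[0.3, 0, 10], [0, 0, 0], 1],
    [[0.3, 0, 13.7], [0, 0, 0], 1],
    [[0.3, 0, 13.7], [0, 0, 0], 1]
  ]
}}

```text
t: 7.05
tcp_pos: [0.5943, 0.2013, 0.1504]
tool_rot: [0.84, 0.542, -0.003, -0.001]
ft_force: [0.3, -0.1, -0.1]
grip_width: -0.0002
```

Run:
```python
from h import *
delta((0,10,153))
from bench import env
import cv2
for n in("side",):
    c=env.camera(n)["img"][:,:,::-1];x,y=O[n];x-=30;y-=30;cv2.imwrite(f"pics/{n}6.png",cv2.resize(c[y:y+150,x:x+170],None,fx=4,fy=4,interpolation=cv2.INTER_CUBIC))
```

```text
t 7.05 TCP in jig mm [ -0.3 152.8 150.4] F [ 0.3 -0.1 -0.1]
shift cm [-14.28   0.07  -0.2 ] turn deg [-0.27  0.24 -0.14]
```

View pics/side6.png

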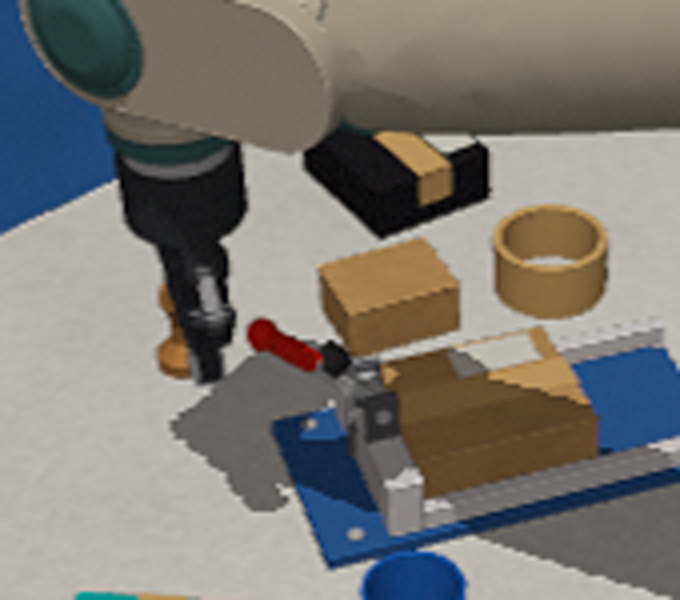

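>>> {"op": "play_rows", "data": {
  "increments": [
    [[-1.5, 0, -0.2], [0, 0, 0], 1],
    [[-3, 0, -0.3], [0, 0, 0], 1],
    [[-4.5, 0, -0.3], [0, 0, 0], 1],
    [[-6, 0, -0.3], [0, 0, 0], 1]
  ]
}}

```text
t: 7.6
tcp_pos: [0.5732, 0.1491, 0.1622]
tool_rot: [0.839, 0.544, 0.006, 0.001]
ft_force: [3.8, 4.4, 4.5]
grip_width: 0.0002
```

Run:
```python
from h import *
delta((0,10,153))
from bench import env
import cv2
for n in("side",):
    c=env.camera(n)["img"][:,:,::-1];x,y=O[n];x-=30;y-=30;cv2.imwrite(f"pics/{n}7.png",cv2.resize(c[y:y+150,x:x+170],None,fx=4,fy=4,interpolation=cv2.INTER_CUBIC))
```

```text
t 7.6 TCP in jig mm [  1.8  96.5 162.2] F [3.8 4.4 4.5]
shift cm [-8.66 -0.19  0.84] turn deg [ 0.49 -0.47  0.03]
```

View pics/side7.png

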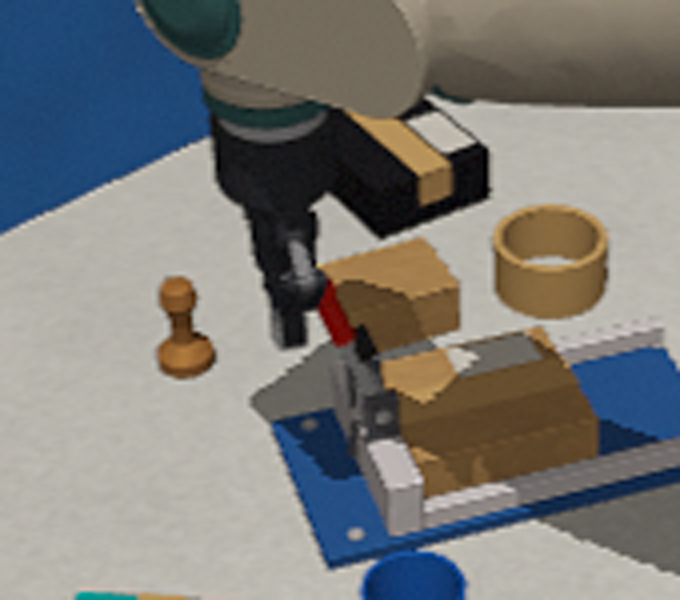

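>>> {"op": "play_rows", "data": {
  "increments": [
    [[-1.5, 0, 0], [0, 0, 0], 1],
    [[-3, 0, 0], [0, 0, 0], 1],
    [[-4.5, 0, 0], [0, 0, 0], 1]
  ]
}}

```text
t: 8.02
tcp_pos: [0.5524, 0.1063, 0.1565]
tool_rot: [0.84, 0.543, 0.0, -0.0]
ft_force: [0.9, 1.9, 1.8]
grip_width: 0.0002
```

Run:
```python
from h import *
delta((0,10,153))
from bench import env
import cv2
for n in("side",):
    c=env.camera(n)["img"][:,:,::-1];x,y=O[n];x-=30;y-=30;cv2.imwrite(f"pics/{n}8.png",cv2.resize(c[y:y+150,x:x+170],None,fx=4,fy=4,interpolation=cv2.INTER_CUBIC))
```

```text
t 8.025 TCP in jig mm [  0.3  49.  156.5] F [0.9 1.9 1.8]
shift cm [-3.9  -0.03  0.35] turn deg [ 0.01 -0.01 -0.06]
```

View pics/side8.png

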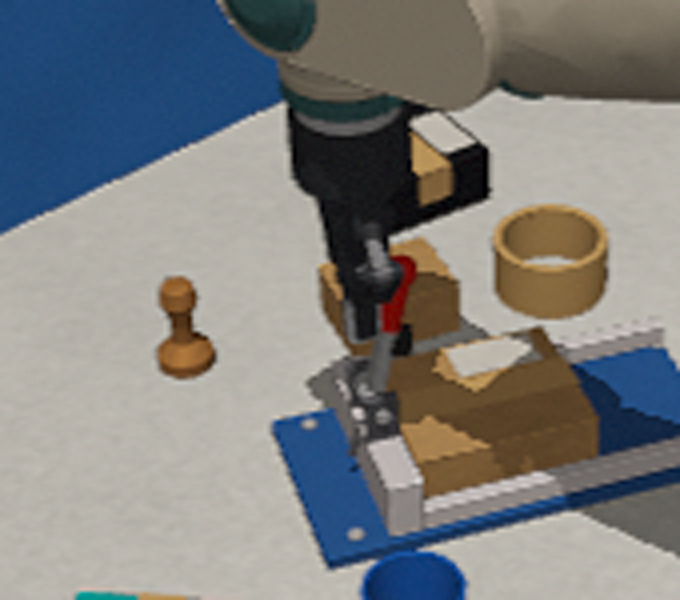

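Lever is just past upright (ball at about (404,265)), the finger behind it. Continue.

>>> {"op": "play_rows", "data": {
  "increments": [
    [[-1.5, 0, 0], [0, 0, 0], 1],
    [[-3, 0, 0], [0, 0, 0], 1],
    [[-4, 0, 0], [0, 0, 0], 1],
    [[-4, 0, 0], [0, 0, 0], 1]
  ]
}}

```text
t: 8.57
tcp_pos: [0.5362, 0.0701, 0.1563]
tool_rot: [0.84, 0.543, -0.0, 0.0]
ft_force: [0.9, -0.1, 0.7]
grip_width: 0.0
```

Run:
```python
from h import *
delta((0,10,153))
from bench import env
import cv2
for n in("side",):
    c=env.camera(n)["img"][:,:,::-1];x,y=O[n];x-=30;y-=30;cv2.imwrite(f"pics/{n}9.png",cv2.resize(c[y:y+150,x:x+170],None,fx=4,fy=4,interpolation=cv2.INTER_CUBIC))
```

```text
t 8.575 TCP in jig mm [  0.4   9.3 156.3] F [ 0.9 -0.1  0.7]
shift cm [ 0.07 -0.04  0.33] turn deg [ 0.    0.01 -0.1 ]
```

View pics/side9.png

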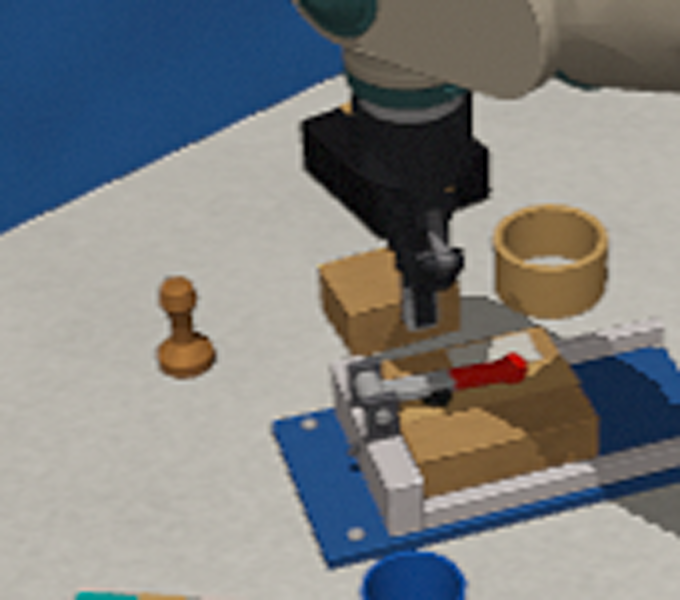

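Snapped shut: the lever lies level from (370,390) to the ball at (515,367), the pad on the parcel. Retreat straight up.

>>> {"op": "play_rows", "data": {
  "increments": [
    [[0, 0, -5], [0, 0, 0], 1],
    [[0, 0, -11], [0, 0, 0], 1],
    [[-3, 0, -14], [0, 0, 0], 1],
    [[-8, 0, -14], [0, 0, 0], 1],
    [[-8, 0, -14], [0, 0, 0], 1]
  ]
}}

```text
t: 9.25
tcp_pos: [0.5032, -0.0038, 0.2971]
tool_rot: [0.84, 0.542, 0.0, 0.001]
ft_force: [0.5, 0.2, -0.3]
grip_width: -0.0004
```

>>> {"op": "play_rows", "data": {
  "increments": [
    [[-6, 0, 0], [0, 0, 0], 1],
    [[-12, 0, 0], [0, 0, 0], 1],
    [[-18, 0, 0], [0, 0, 0], 1],
    [[-22, 0, 0], [0, 0, 0], 1],
    [[-22, 0, 0], [0, 0, 0], 1]
  ]
}}

```text
t: 9.88
tcp_pos: [0.413, -0.204, 0.296]
tool_rot: [0.841, 0.542, -0.0, -0.0]
ft_force: [-0.8, 0.2, -0.9]
grip_width: -0.0003
```

Run:
```python
from h import *
delta((0,10,153))
from bench import env
import cv2
for n in("side","top"):
    c=env.camera(n)["img"][:,:,::-1];x,y=O[n];cv2.imwrite(f"pics/{n}10.png",cv2.resize(c[y:y+150,x:x+170],None,fx=4,fy=4,interpolation=cv2.INTER_CUBIC))
```

```text
t 9.875 TCP in jig mm [   0.3 -291.3  296. ] F [-0.8  0.2 -0.9]
shift cm [30.12 -0.13 14.31] turn deg [-0.02 -0.   -0.21]
```

View pics/side10.png

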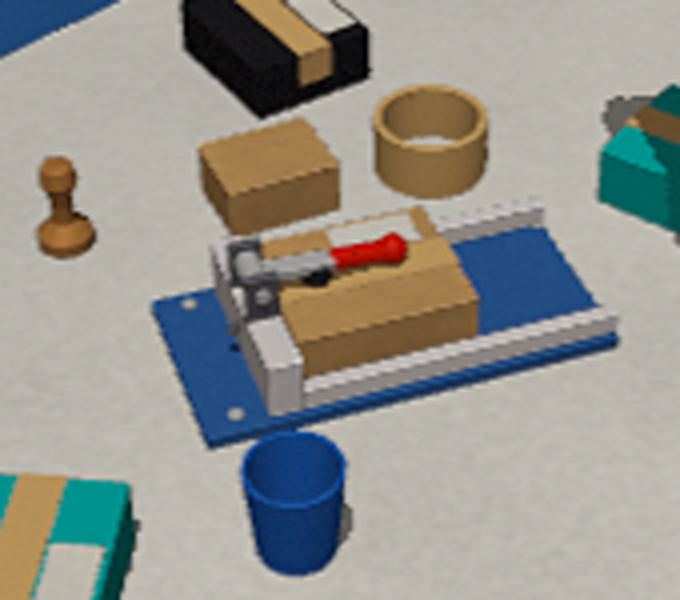

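View pics/top10.png

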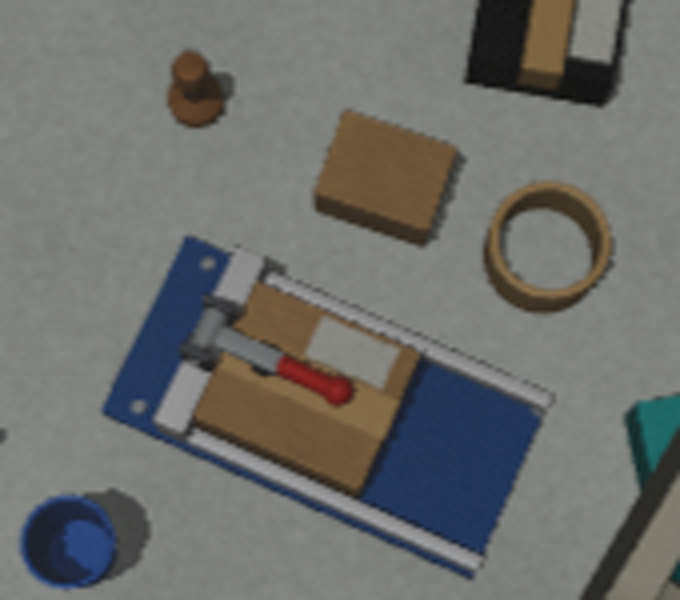

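Both views show the parcel against the stop, the lever shut on it, and the other things where they were. Handing in.

```bash
python3 -c "
from bench import env
print(env.job_done())"
```

```text
the job is handed in; nothing more can be done
None
```

I pushed the parcel along the channel with the fingertips until it met the stop, then pushed the red lever over until it snapped shut. The arm was clear of everything when I handed in at about 9.9 s; no verdict was reported.

- **Parcel home:** the push force rose to about 30 N with the fingers no longer moving forward. The last side and top pictures show the parcel flush and square against the stop.
- **Clamp:** the last pictures show the lever level over the parcel with its pad on it. I judged this by eye; I did not measure the pad force or the lever angle.
- **Other things:** the tape roll, stamp, small parcel and cup are in the same places in the pictures as at the start.
- **Disagreement:** my fit of the jig and parcel poses was off by 1 to 2 pixels, a few millimetres. The force at contact, not the pictures, decided when the parcel was home. While pushing the lever, the tool also rose about 9 mm above its commanded height for a moment, with no effect I could see.

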